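# Fill the gap in a row of rail-mounted breakers and clamp the row tight

## Robot

A 6-joint arm with a two-finger parallel gripper is mounted at the origin on a cart in front of the work surface, level with it; the furniture and walls round the work are solid. World frame = base frame: x ahead of the robot, y to its left, z up, the work surface at z = 0. Lengths are in mm, angles in rad, forces in N, time in s.
With the tool pointing down it reaches from about 400 to 825 mm from the base axis. Payload 7 kg.
Tool frame: the origin (TCP) lies midway between the tips of the shut fingers; the grasp point (between the pads) lies 19 mm behind it; z points along the fingers, y is the line along which they close (so a half turn about z gives the same grasp; the last joint's range is limited). The gripper opens to 88 mm and grips with 3 to 60 N. Pads are 19 mm wide; open, the fingers measure 130 mm over their backs; the gripper's body (78 mm by 193 mm) begins 47 mm behind the grasp point.
Start: joints at [-0.928, 0.359, 0.012, 0, -1.224, -0.288], TCP at [234.469, -632.945, 226.561] pointing down, gripper open.
Joint ranges: [-3.07, 3.07], [-1.43, 2.12], [-1.02, 1.25], [-3.03, 1.67], [-3.05, -0], [-3.03, 3.03]. Speed limits (rad/s): [2.39, 2.39, 3.01, 3.14, 3.14, 3.14].

## Interface

Orientations are given as a rotation vector (axis times angle).
In Python, from bench import arm, imaging gives the robot as it stands.
- The arm moves only by the tool jog_arm, never from a script. Its argument "series" is a list of rows, each a list of 3 entries, a list of its own where there are three numbers: the finger opening in mm, from 0 to 87.6, then the shift along the world's x, y, z each as a share of 0.12 m, from -1 to 1, then the turn about the world's z as a share of 180 degrees, from -1 to 1. In form: [[grip, [dx, dy, dz], twist], ...]. A call has 1 to 5 rows; each row shifts and turns the commanded pose from where the row before left it; what a row does not reach is not made up. A row lasts 1/10 s, in which the tool goes at most 50 mm and 8.59 degrees, less where a joint would pass 70% of its speed; a pose out of reach is approached as far as the arm can. A call with a number of a shift or a turn outside -1 to 1 is refused whole. A call with a gripper value outside its range is refused whole. The fingers move at their own pace and stop on an object; "grip_force" is the grip in N (left out, the last holds). Time passes only in rows, so rows that do not move let the fingers close. It gives the time, the measured TCP pose, the force, the opening and the grip force at its end, in the units of the state.
- arm.read_state(): the state, without advancing time (a new reading comes with each control period).
- imaging.camera(name): name is "side" or "top"; returns a dict with "frame" (400x640x3 uint8, red, green, blue), "fov_y" (degrees; the focal length in pixels is half the picture's height over the tangent of half this angle, whatever the lens; pixels are square), "cx", "cy" (the principal point, pixels), "D" ([k1, k2, p1, p2, k3] as OpenCV has them; the pictures are not rectified), "rvec" (rotation vector, rad) and "tvec" (3), from world to camera coordinates, as OpenCV has them. Camera axes: x right, y down, z forward; pixel columns grow to the right and rows downward; lengths in mm; the calibration is good to about 2 mm. A picture is of the moment at which its call begins. There is no depth.
- arm.job_done(): hands the job in; it is judged then, once.
The state is a dict: "time_s": time; "joints": joint angles; "joint_vel": joint speeds; "tau": joint torques, N m; "ee_pos": TCP position; "eef_rot": TCP orientation; "wrist_force": force on the tool from outside, world axes, zero at the start; "torque": the same for the moment, N m; "width": finger opening in mm; "grip_force": force on a finger pad.
Only numpy, scipy, OpenCV 4.12 (cv2) and the standard library are available. Lean on these libraries where they do the work, as an engineer would, in place of code of your own. Each camera call takes 0.05 s, during which the arm holds its last target. There are 200 camera calls.

## Task

One device has been taken out of the row on the bench rail: from the three spares standing behind it pick the one whose width fills the row exactly between the end stop and the end clamp, sliding together what is on the rail to make room, and lower it over the rail without dropping it. Finish with the clamp's jaw pushed along the rail, so that the three devices stand tight between stop and jaw with no gaps. Leave the other two spares and everything else on the bench where they are.

Things in the scene. Friction and masses are not known exactly. Their poses are not given: they have to be found in the camera images.
- rail: steel top-hat rail 35 mm wide, 7.5 mm high, 220 mm long, fixed to the bench with the end stop and end clamp on it. Origin: on the bench, on the rail's centre line, 62.5 mm from the stop's face; y along the rail towards the stop (left), x across it, z up. Devices stand on the bench astride it and slide freely along it; its upper edges are rounded to 3 mm
- stop_face (a point): centre of the inner face of the fixed grey end stop (44 mm across the rail, 46 mm high) at the +y end of the rail, on the rail's centre line, 30 mm above the bench. The row is butted against it. Left of and nearer than it stands a blue parts cabinet, 204 mm high; before the rail the open lid of an assortment case rises to about 180 mm
- clamp_base (a point): centre of the top of the end clamp's fixed base on the rail's centre line, 105.5 mm from the rail's origin towards -y: 44 mm across the rail, 40 mm along it, 20 mm high. The jaw slides on its stop side; over the base there is free room behind the jaw
- jaw (a joint): travel of the end clamp's jaw along the rail towards the stop, in m: 0 drawn back (125 mm free between stop and jaw), at most 0.012. It stays where it is left; friction about 3 N
- jaw_back (a point): centre of the upper back face of the jaw, 40 mm above the bench, where it is pushed to +y of the rail. The jaw is an upright grey plate, 40 mm across the rail, 8 mm thick along it, 10 to 53 mm above the bench; its front face lies 8 mm further to +y
- main_switch: 54 mm wide device with three joined black levers, on the rail next to the stop; stays there, may be slid. All devices are light grey plastic: 84 mm deep across the rail, shoulders 42 mm high, in the middle a nose 45 mm deep and as wide as the device, 42 to 64 mm high, gripped from above by its two end faces. Origin: middle of the underside; x across the rail, y along it (width)
- device_18: modular device, 18 mm wide (the narrowest), one small black lever on its nose, its top about 75 mm high; profile and axes as main_switch, below a channel 37.5 mm wide, 8 mm deep to straddle the rail; 0.09 to 0.33 kg. One of the four is on the rail between main switch and jaw, the other three stand as spares on the bench behind the rail, parallel to it
- device_27: modular device, 27 mm wide, one small black lever and a flat grey test button on its nose, its top about 75 mm high; profile and axes as main_switch, below a channel 37.5 mm wide, 8 mm deep to straddle the rail; 0.09 to 0.33 kg. One of the four is on the rail between main switch and jaw, the other three stand as spares on the bench behind the rail, parallel to it
- device_36: modular device, 36 mm wide, two black levers joined by a bar, its top about 75 mm high; profile and axes as main_switch, below a channel 37.5 mm wide, 8 mm deep to straddle the rail; 0.09 to 0.33 kg. One of the four is on the rail between main switch and jaw, the other three stand as spares on the bench behind the rail, parallel to it
- device_45: modular device, 45 mm wide (the widest), a round black knob 21 mm across instead of levers, its top about 75 mm high; profile and axes as main_switch, below a channel 37.5 mm wide, 8 mm deep to straddle the rail; 0.09 to 0.33 kg. One of the four is on the rail between main switch and jaw, the other three stand as spares on the bench behind the rail, parallel to it
- screw_jar: bystander, to be left alone: jar of screws with a red lid, 56 mm across, 77 mm high; origin in the middle of its underside
- lampholder: bystander, to be left alone: black lampholder, 48 x 46 x 37 mm; origin in the middle of its underside
- tape_roll: bystander, to be left alone: blue roll of tape, 56 mm across, 19 mm high; origin in the middle of its underside
- terminal_strip: bystander, to be left alone: cream terminal strip, 17 x 67 x 14 mm; origin in the middle of its underside
- starter: bystander, to be left alone: small upright cylinder (lamp starter), 21 mm across, 37 mm high; origin in the middle of its underside
Not all that is in view belongs to the job. Leave any green look-alike of the device_36 alone.

How it is judged (in metres and radians):
At the end, for the whole second after the job is handed in: Main switch and the right pair (18 with 45, or 27 with 36 mm) stand at rest astride the rail (3.5 mm off its line, 3 mm off the bench, 0.06 rad tilt, 0.12 rad turn at most) between stop and jaw; jaw in by over 5.5 mm: gaps under 2.5 mm in all. Other two spares within 20 mm of their starts (x of main_switch in the frame of rail between -0.0035 and 0.0035 m and y of main_switch in the frame of rail between -0.0625 and 0.0625 m and height (world z) of main_switch below 0.003 m and angle between main_switch's own z axis and vertical below 0.06 rad and angle between the y axis of main_switch and the y axis of rail, either way round below 0.12 rad and linear speed of main_switch below 0.01 m/s and value of joint jaw above 0.0055 m and ((x of device_18 in the frame of rail between -0.0035 and 0.0035 m and y of device_18 in the frame of rail between -0.0625 and 0.0625 m and height (world z) of each of device_18, device_45 below 0.003 m and angle between each of device_18, device_45's own z axis and vertical below 0.06 rad and angle between the y axis of each of device_18, device_45 and the y axis of rail, either way round below 0.12 rad and linear speed of each of device_18, device_45 below 0.01 m/s and x of device_45 in the frame of rail between -0.0035 and 0.0035 m and y of device_45 in the frame of rail between -0.0625 and 0.0625 m and distance of each of device_27, device_36 from where it was at the start of the episode below 0.02 m and angle between each of device_27, device_36's own z axis and vertical below 0.1 rad) or (x of device_27 in the frame of rail between -0.0035 and 0.0035 m and y of device_27 in the frame of rail between -0.0625 and 0.0625 m and height (world z) of each of device_27, device_36 below 0.003 m and angle between each of device_27, device_36's own z axis and vertical below 0.06 rad and angle between the y axis of each of device_27, device_36 and the y axis of rail, either way round below 0.12 rad and linear speed of each of device_27, device_36 below 0.01 m/s and x of device_36 in the frame of rail between -0.0035 and 0.0035 m and y of device_36 in the frame of rail between -0.0625 and 0.0625 m and distance of each of device_18, device_45 from where it was at the start of the episode below 0.02 m and angle between each of device_18, device_45's own z axis and vertical below 0.1 rad))); the robot touches nothing.
It fails at once if a bystander is moved by more than 30 mm or tipped over (distance of any of screw_jar, lampholder, tape_roll, terminal_strip, starter from where it was at the start of the episode above 0.03 m or angle between any of screw_jar, starter's own z axis and vertical above 0.5 rad).
It fails at once if a device is dropped (falls free of the fingers at more than 0.7 m/s) ((linear speed of main_switch above 0.7 m/s and contact force between the fingers and main_switch below 0.1 N) or (linear speed of device_18 above 0.7 m/s and contact force between the fingers and device_18 below 0.1 N) or (linear speed of device_27 above 0.7 m/s and contact force between the fingers and device_27 below 0.1 N) or (linear speed of device_36 above 0.7 m/s and contact force between the fingers and device_36 below 0.1 N) or (linear speed of device_45 above 0.7 m/s and contact force between the fingers and device_45 below 0.1 N)).
It fails at once if a device is tipped over (angle between any of main_switch, device_18, device_27, device_36, device_45's own z axis and vertical above 0.8 rad).
It also fails if it takes over 58 s, if anything falls off the work surface, if the arm or the gripper's body presses on something with over 40 N, if the wrist force passes 120 N, or if a joint passes its speed limit or range.

## Working session

There is one attempt and no reset: what is moved stays moved. The work goes in short steps, Python scripts to look and compute and a tool call to move; the robot and the scene stay as the last step left them, time stands still between calls to the robot, and variables do not carry over. Pictures are saved under pics/ and viewed, at most 10 in all, crops included, and the job is handed in when it is done.

Besides the shell and the picture viewer there is one more tool, called as name(argument=value, ...) on one line, values as JSON. jog_arm: Moves the arm, as the interface text tells. Shift numbers are shares of 0.12 m and turn numbers shares of 180 degrees, none past 1 either way. Its arguments: {"type":"object","properties":{"series":{"type":"array"},"grip_force":{"type":"number"}},"required":["series"]}

```bash
mkdir -p pics
cat > h.py <<'E'
import numpy as np, cv2
from bench import arm, imaging
def cam(n):
    c=imaging.camera(n); f=c["frame"]; h,w=f.shape[:2]
    fl=h/2/np.tan(np.radians(c["fov_y"])/2)
    c["K"]=np.array([[fl,0,c["cx"]],[0,fl,c["cy"]],[0,0,1.]])
    c["D"]=np.array(c["D"],float); c["rvec"]=np.array(c["rvec"],float); c["tvec"]=np.array(c["tvec"],float)
    c["R"]=cv2.Rodrigues(c["rvec"])[0]; c["C"]=-c["R"].T@c["tvec"]; return c
def ray(c,uv):
    p=cv2.undistortPoints(np.array([[uv]],float),c["K"],c["D"])[0,0]
    d=c["R"].T@np.array([p[0],p[1],1]); return d/np.linalg.norm(d)
def onz(c,uv,z):
    d=ray(c,uv); return c["C"]+d*(z-c["C"][2])/d[2]
def tri(c1,u1,c2,u2):
    A=np.zeros((3,3));b=np.zeros(3);ds=[]
    for c,u in((c1,u1),(c2,u2)):
        d=ray(c,u);P=np.eye(3)-np.outer(d,d);A+=P;b+=P@c["C"];ds.append((P,c["C"]))
    X=np.linalg.solve(A,b); return X,[np.linalg.norm(P@(X-C)) for P,C in ds]
def proj(c,X): return cv2.projectPoints(np.array(X,float).reshape(-1,1,3),c["rvec"],c["tvec"],c["K"],c["D"])[0].reshape(-1,2)
def save(c,n): cv2.imwrite("pics/"+n+".png",cv2.cvtColor(c["frame"],cv2.COLOR_RGB2BGR))
E
python3 - <<'E'
from h import *
for n in("top","side"):
    c=cam(n);save(c,n+"0");print(n,c["C"].round(),c["R"][2].round(2),c["K"][0,0],c["D"])
s=arm.read_state();print(s)
E
```

```text
top [ 410. -129.  896.] [ 0.19 -0.01 -0.98] 367.9033786819581 [0.00769698 0.         0.         0.         0.        ]
side [579. 787. 414.] [-0.03 -0.93 -0.36] 371.57527546892015 [-0.0685518  0.         0.         0.         0.       ]
{'time_s': 0.1, 'joints': array([-9.27908695e-01,  3.59319086e-01,  1.11604076e-02, -3.09419940e-04,
       -1.22412896e+00, -2.88118107e-01]), 'joint_vel': array([-0.00081142, -0.00225852,  0.00227088,  0.00038488, -0.00052515,
        0.00028464]), 'tau': array([-2.53027523e-03, -5.84164667e+01,  2.93752438e+01,  7.01559439e+00,
        1.02161805e-02, -3.30027137e-05]), 'ee_pos': array([ 234.30754085, -632.55456086,  225.7180824 ]), 'eef_rot': array([ 5.54117551e-01, -3.09192181e+00, -2.29813109e-03]), 'wrist_force': array([-0.28743191,  0.97849041,  0.98883175]), 'torque': array([ 0.04058719, -0.01726935, -0.04070484]), 'grip_force': 0.0, 'width': 87.91698538534624}
```

View pics/top0.png

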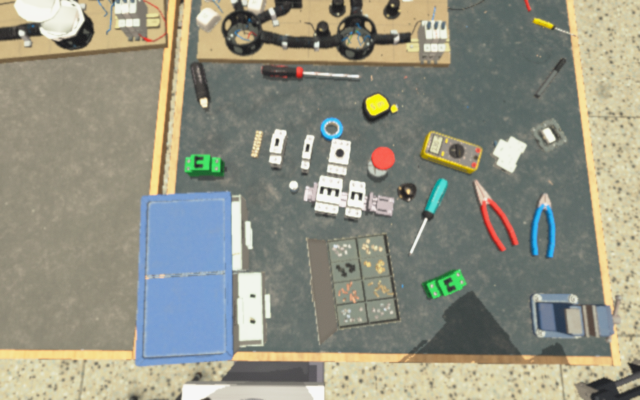

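View pics/side0.png

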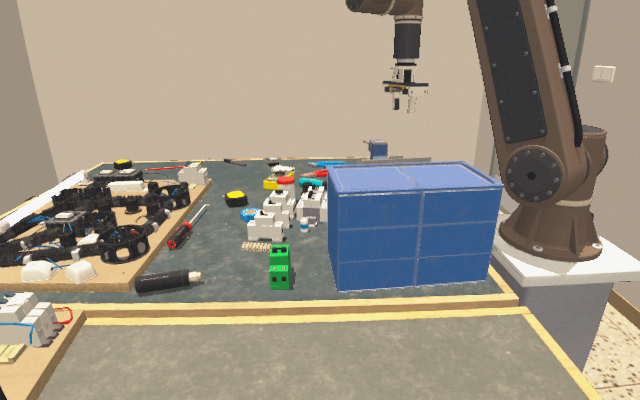

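The top view shows the row at about (350,197) px, with the stop at left (311,194) and the clamp at right (380,204). The spares are at (277,147), (307,153) and (339,155). In the side view the row is partly hidden by the cabinet. I'll zoom in on both.

Run:
```python
import cv2
t=cv2.imread("pics/top0.png")[120:225,265:405];cv2.imwrite("pics/tc.png",cv2.resize(t,None,fx=5.7,fy=5.7,interpolation=cv2.INTER_CUBIC))
t=cv2.imread("pics/side0.png")[170:270,235:345];cv2.imwrite("pics/sc.png",cv2.resize(t,None,fx=6,fy=6,interpolation=cv2.INTER_CUBIC))
```

```text
(no output)
```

View pics/tc.png

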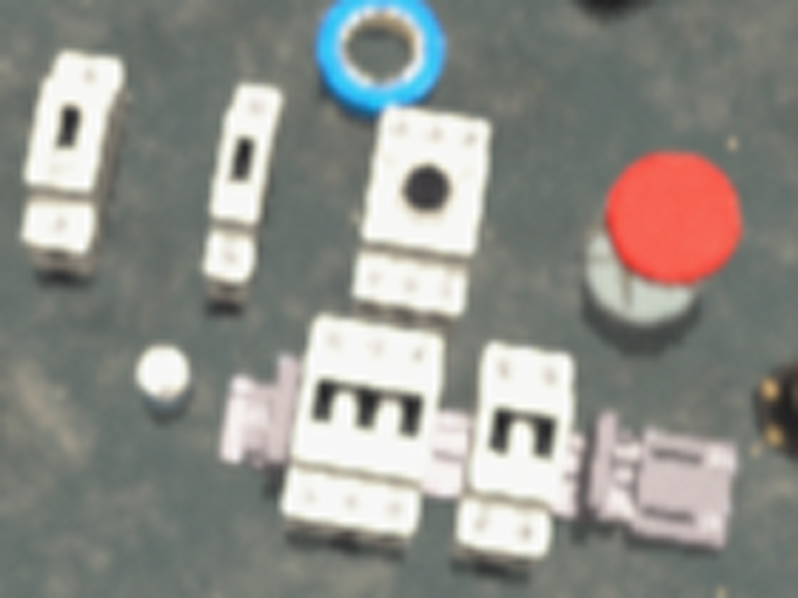

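View pics/sc.png

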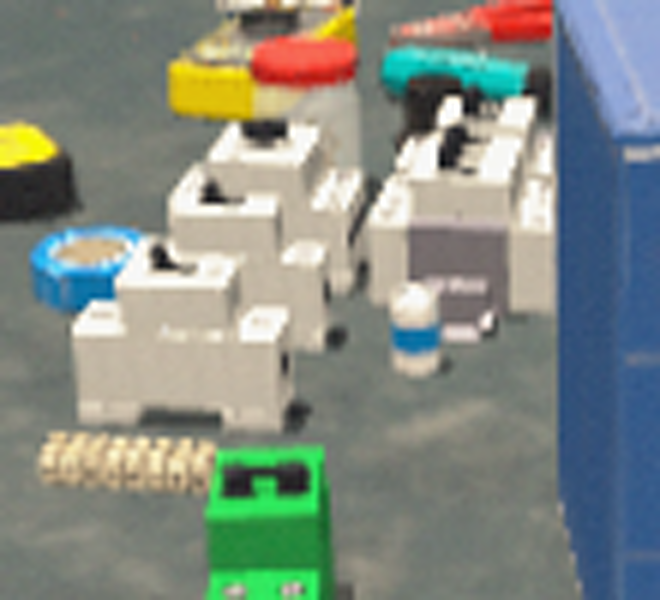

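```bash
cat > m.py <<'E'
from h import *
t=cam("top");s=cam("side")
T=lambda p:(p[0]/5.7+265-.41,p[1]/5.7+120-.41)
S=lambda p:(p[0]/6+235-.42,p[1]/6+170-.42)
q={"d27":[(62,52),(122,60),(95,195),(25,185)],"d18":[(235,85),(282,91),(261,228),(212,220)],"d45":[(384,107),(490,120),(470,257),(362,243)],
"main":[(312,315),(443,335),(420,485),(293,465)],"d36":[(485,343),(574,355),(562,507),(470,493)]}
for k,v in q.items():
    P=np.array([onz(t,T(p),64)[:2] for p in v]); a=(P[0]+P[1]-P[2]-P[3]);b=P[0]+P[3]-P[1]-P[2]
    print(k,P.mean(0).round(1),"depth",round(np.linalg.norm(a)/2,1),"w",round(np.linalg.norm(b)/2,1),"ang x",np.degrees(np.arctan2(a[1],a[0])).round(1),"ang y-90",round(np.degrees(np.arctan2(b[1],b[0]))-90,1))
for n,a,b in(("27 near",(25,185),(234,287)),("27 far",(62,52),(117,275)),("main far",(312,315),(412,178))):
    X,r=tri(t,T(a),s,S(b));print(n,X.round(1),np.round(r,1))
for n,p,z in(("jaw top far",(605,412),53),("jaw top near",(590,492),53),("stop far",(290,355),46),("stop near",(272,468),46),("base c",(688,488),20)):
    print(n,onz(t,T(p),z).round(1))
for n,p,z in(("lid top far",(308,237),180),("lid bot far",(331,236),0),("lid top near",(320,341),180),("cab far right",(231,192),204)):
    print(n,onz(t,p,z).round(1))
E
python3 m.py
```

```text
d27 [702.1 -43.5] depth 59.6 w 27.3 ang x -10.9 ang y-90 -7.1
d18 [ 689.2 -114.9] depth 59.6 w 20.1 ang x -7.7 ang y-90 -7.5
d45 [ 679.5 -189.1] depth 59.7 w 44.6 ang x -8.2 ang y-90 -6.4
main [ 586.8 -165.3] depth 62.8 w 52.9 ang x -7.3 ang y-90 -8.0
d36 [ 577.8 -228.5] depth 62.7 w 37.0 ang x -5.3 ang y-90 -7.3
27 near [674.4 -23.4  64.7] [0.1 0.1]
27 far [726.8 -37.1  66.7] [4.7 4.7]
main far [ 613.4 -141.9   66.4] [7.4 7.4]
jaw top far [ 585.6 -263.7   53. ]
jaw top near [ 552.2 -257.1   53. ]
stop far [ 609.  -133.9   46. ]
stop near [ 561.1 -127.2   46. ]
base c [ 560.2 -303.8   20. ]
lid top far [ 467.6 -120.3  180. ]
lid bot far [ 485.4 -174.     0. ]
lid top near [ 277.1 -146.1  180. ]
cab far right [549.1  28.2 204. ]
```

The far edges I clicked are the far shoulders (z 42), not the nose, so I'll use the shoulder outlines instead.

```bash
cat > m2.py <<'E'
from h import *
t=cam("top");s=cam("side")
T=lambda p:(p[0]/5.7+265-.41,p[1]/5.7+120-.41)
S=lambda p:(p[0]/6+235-.42,p[1]/6+170-.42)
q={"d27":[(62,52),(122,60),(89,252),(23,242)],"d18":[(235,85),(282,91),(248,284),(204,277)],"d45":[(384,107),(490,120),(460,316),(354,303)],
"main":[(312,315),(443,335),(410,538),(283,520)],"d36":[(485,343),(574,355),(546,558),(457,546)]}
for k,v in q.items():
    P=np.array([onz(t,T(p),42)[:2] for p in v]); a=(P[0]+P[1]-P[2]-P[3]);b=P[0]+P[3]-P[1]-P[2]
    print(k,P.mean(0).round(1),"depth",round(np.linalg.norm(a)/2,1),"w",round(np.linalg.norm(b)/2,1),"ang x",np.degrees(np.arctan2(a[1],a[0])).round(1),"ang y-90",round(np.degrees(np.arctan2(b[1],b[0]))-90,1))
for n,a,b in(("27 sh near",(23,242),(288,325)),("27 sh far",(62,52),(76,330)),("27 nose near",(25,185),(234,287)),("main sh far",(312,315),(370,215))):
    X,r=tri(t,T(a),s,S(b));print(n,X.round(1),np.round(r,1))
# nose near edges at z=64
for n,p in(("d27",(60,190)),("d36",(516,500)),("main",(356,475))): print("nose near",n,onz(t,T(p),64).round(1))
E
python3 m2.py
```

```text
d27 [697.3 -40.8] depth 86.0 w 27.1 ang x -8.2 ang y-90 -7.3
d18 [ 684.2 -112.5] depth 86.2 w 19.5 ang x -8.1 ang y-90 -7.3
d45 [ 673.7 -188.9] depth 87.5 w 45.2 ang x -8.1 ang y-90 -6.2
main [ 580.2 -164.3] depth 87.4 w 54.1 ang x -7.9 ang y-90 -7.5
d36 [ 571.4 -228.1] depth 86.7 w 37.2 ang x -8.0 ang y-90 -6.8
27 sh near [654.2 -21.6  48.7] [0.5 0.5]
27 sh far [740.6 -34.2  42.7] [0.5 0.5]
27 nose near [674.4 -23.4  64.7] [0.1 0.1]
main sh far [ 625.8 -142.8   46.9] [0.3 0.3]
nose near d27 [672.8 -37.8  64. ]
nose near d36 [ 546.5 -225.6   64. ]
nose near main [ 555.6 -161.1   64. ]
```

jog_arm(series=[[87,[0.234,0.281,0],0.0287],[87,[0.234,0.281,0],0.0287],[87,[0.234,0.281,0],0.0287],[87,[0.234,0.281,0],0.0287]])

```text
time_s: 0.7
ee_pos: [347.5, -496.8, 226.6]
eef_rot: [-1.105, 2.941, -0.0]
wrist_force: [0.5, 0.4, 0.8]
width: 87.0
grip_force: 0.0
```

jog_arm(series=[[87,[0.234,0.281,0],0.0287],[87,[0.234,0.281,0],0.0287],[87,[0.234,0.281,0],0.0287],[87,[0.234,0.281,0],0.0287]])

```text
time_s: 1.1
ee_pos: [460.0, -361.6, 226.8]
eef_rot: [-1.615, 2.694, -0.001]
wrist_force: [0.6, -1.4, -0.0]
width: 87.4
grip_force: 0.0
```

jog_arm(series=[[87,[0.234,0.281,0],0.0287],[87,[0.234,0.281,0],0.0287],[87,[0.234,0.281,0],0.0287],[87,[0.234,0.281,0],0.0287],[87,[0,0,0],0]])

```text
time_s: 1.6
ee_pos: [574.3, -224.8, 226.1]
eef_rot: [-2.076, 2.358, -0.0]
wrist_force: [-0.5, 0.3, -1.1]
width: 86.8
grip_force: 0.0
```

Run:
```python
from h import *
for i in range(3):
    c=cam("side" if i else "top"); s=arm.read_state();print(s["time_s"],s["ee_pos"].round(1),s["eef_rot"].round(3),s["joints"].round(3))
```

```text
1.65 [ 572.8 -226.2  226.1] [ 2.072e+00 -2.361e+00 -1.000e-03] [-0.059  0.263 -0.125 -0.    -1.183 -0.071]
1.7 [ 571.9 -227.3  226.2] [ 2.069e+00 -2.363e+00 -1.000e-03] [-0.061  0.262 -0.126 -0.    -1.183 -0.071]
1.75 [ 571.3 -228.1  226.3] [ 2.068e+00 -2.365e+00 -1.000e-03] [-0.063  0.262 -0.127 -0.    -1.183 -0.071]
```

jog_arm(series=[[87,[0,0,-0.3],0],[87,[0,0,-0.3],0],[87,[0,0,-0.3],0],[87,[0,0,-0.3],0],[87,[0,0,-0.2],0]], grip_force=8)

```text
time_s: 2.25
ee_pos: [569.3, -229.4, 56.3]
eef_rot: [2.063, -2.367, -0.003]
wrist_force: [0.6, 0.3, -0.3]
width: 87.2
grip_force: 0.0
```

jog_arm(series=[[87,[0,0,-0.1],0],[87,[0,0,0],0],[60,[0,0,0],0],[40,[0,0,0],0],[40,[0,0,0],0]])

```text
time_s: 2.75
ee_pos: [572.3, -228.5, 48.1]
eef_rot: [-2.067, 2.364, -0.003]
wrist_force: [-0.1, 0.6, -0.2]
width: 68.1
grip_force: 0.0
```

jog_arm(series=[[40,[0,0,0],0],[40,[0,0,0],0],[40,[0,0,0],0]])

```text
time_s: 3.05
ee_pos: [571.6, -228.3, 46.8]
eef_rot: [-2.068, 2.365, -0.001]
wrist_force: [-0.5, -0.6, 2.0]
width: 44.9
grip_force: 8.1
```

jog_arm(series=[[40,[0.0045,0.033,0],0],[40,[0.0045,0.033,0],0],[40,[0.0045,0.033,0],0],[40,[0.0045,0.033,0],0],[40,[0,0,0],0]])

```text
time_s: 3.55
ee_pos: [574.1, -212.2, 47.5]
eef_rot: [-2.068, 2.364, -0.002]
wrist_force: [-1.1, -1.5, 7.5]
width: 44.8
grip_force: 8.0
```

jog_arm(series=[[40,[0.0023,0.0165,0],0],[40,[0.0023,0.0165,0],0],[40,[0,0,0],0],[40,[0,0,0],0]])

```text
time_s: 3.95
ee_pos: [574.6, -208.6, 47.4]
eef_rot: [-2.068, 2.364, -0.002]
wrist_force: [-0.1, -1.7, 5.9]
width: 45.0
grip_force: 8.0
```

jog_arm(series=[[40,[0.0012,0.0083,0],0],[40,[0,0,0],0],[40,[0,0,0],0]])

```text
time_s: 4.25
ee_pos: [574.7, -207.8, 47.4]
eef_rot: [-2.068, 2.365, -0.002]
wrist_force: [-1.4, -2.4, 5.5]
width: 44.7
grip_force: 8.0
```

jog_arm(series=[[40,[0.0012,0.0083,0],0],[40,[0,0,0],0],[40,[0,0,0],0]])

```text
time_s: 4.55
ee_pos: [574.8, -207.2, 47.4]
eef_rot: [2.068, -2.365, 0.002]
wrist_force: [-1.5, -6.1, 4.7]
width: 44.7
grip_force: 8.0
```

jog_arm(series=[[87,[0,0,0],0],[87,[0,0,0],0],[87,[0,0,0],0],[87,[0,0,0.2],0],[87,[0,0,0.3],0]])

```text
time_s: 5.05
ee_pos: [572.7, -206.0, 104.7]
eef_rot: [2.065, -2.363, -0.007]
wrist_force: [0.7, -0.7, -0.1]
width: 79.6
grip_force: 0.0
```

jog_arm(series=[[87,[0,0,0.333],0],[87,[0.204,0.276,0],0],[87,[0.204,0.276,0],0],[87,[0.204,0.276,0],0],[87,[0.204,0.276,0],0]])

```text
time_s: 5.55
ee_pos: [673.0, -72.4, 146.5]
eef_rot: [-2.067, 2.365, 0.0]
wrist_force: [0.6, -0.9, -0.2]
width: 86.7
grip_force: 0.0
```

jog_arm(series=[[87,[0.204,0.276,0],0],[87,[0,0,0],0],[87,[0,0,0],0],[87,[0,0,0],0],[87,[0,0,0],0]])

```text
time_s: 6.05
ee_pos: [696.2, -41.8, 146.6]
eef_rot: [2.066, -2.366, -0.0]
wrist_force: [1.0, -0.5, 0.0]
width: 87.2
grip_force: 0.0
```

Run:
```python
from h import *
c=cam("top");s=cam("side");print(arm.read_state()["ee_pos"])
a=c["frame"][120:225,265:405];b=s["frame"][160:260,235:345]
a=cv2.resize(a,None,fx=4,fy=4,interpolation=2);cv2.imwrite("pics/t1.png",a[:,:,::-1])
a=cv2.resize(b,(528,480),interpolation=2);cv2.imwrite("pics/s1.png",a[:,:,::-1])
```

```text
[696.44316304 -41.83795766 146.84657946]
```

View pics/t1.png

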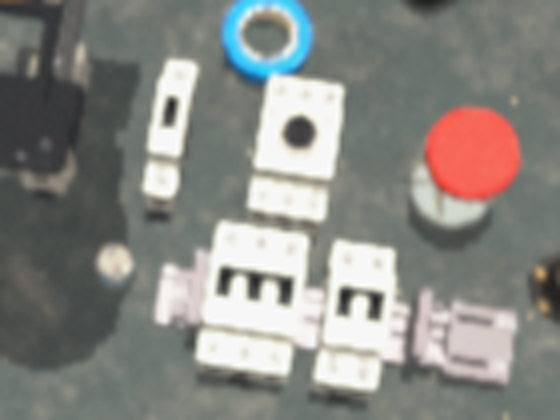

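The crop shows the 36 still apart from the main switch (gap at about x 310–330 px), so I'll measure what actually moved.

Run:
```python
from h import *
c=cam("top");save(c,"t2");g1=c["frame"].astype(np.float32);g0=cv2.imread("pics/top0.png")[:,:,::-1].astype(np.float32)
def shift(n,x0,y0,x1,y1,z):
    k=8
    A=cv2.resize(g0[y0:y1,x0:x1],None,fx=k,fy=k,interpolation=2);m=14
    B=cv2.resize(g1[y0-6:y1+6,x0-m:x1+m],None,fx=k,fy=k,interpolation=2)
    r=cv2.matchTemplate(B,A,cv2.TM_CCOEFF_NORMED);_,v,_,l=cv2.minMaxLoc(r)
    d=(l[0]/k-m,l[1]/k-6);p=((x0+x1)/2,(y0+y1)/2)
    print(n,round(v,3),d,(onz(c,(p[0]+d[0],p[1]+d[1]),z)-onz(c,p,z))[:2].round(1))
shift("main",318,177,342,212,60);shift("36",346,182,366,216,60);shift("stop",303,183,314,202,30);shift("jaw",366,192,392,216,40);shift("18",300,134,315,172,60);shift("45",328,140,351,174,60)
```

```text
main 0.993 (-0.75, 0.0) [-0.   1.7]
36 0.98 (-1.625, -0.125) [0.2 3.8]
stop 0.998 (0.0, 0.0) [0. 0.]
jaw 0.998 (0.0, 0.0) [0. 0.]
18 0.999 (0.0, 0.0) [0. 0.]
45 0.998 (0.0, 0.0) [0. 0.]
```

View pics/s1.png

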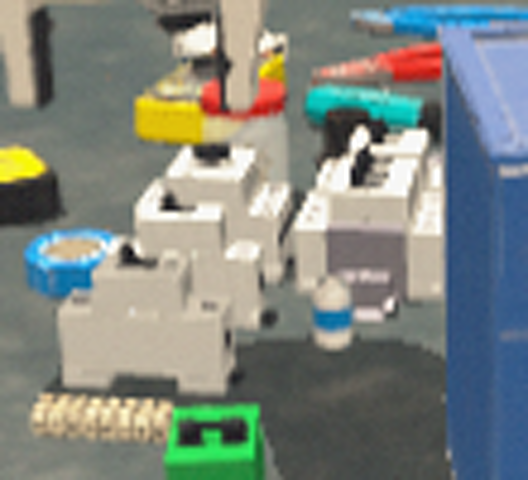

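The side view shows 27 upright under the open fingers, at about (145,300) px. The template shift shows the 36 moved only 3.8 mm, so the grip slipped. I'll grip it again, harder.

jog_arm(series=[[87,[-0.208,-0.306,0],0],[87,[-0.208,-0.306,0],0],[87,[-0.208,-0.306,0],0],[87,[-0.208,-0.306,0],0],[87,[-0.208,-0.306,0],0]], grip_force=30)

```text
time_s: 6.7
ee_pos: [570.6, -226.1, 147.0]
eef_rot: [-2.067, 2.365, -0.001]
wrist_force: [1.0, -1.4, 0.0]
width: 86.9
grip_force: 0.0
```

jog_arm(series=[[87,[0,0,0],0],[87,[0,0,0],0],[87,[0,0,-0.3],0],[87,[0,0,-0.3],0],[87,[0,0,-0.2],0]])

```text
time_s: 7.2
ee_pos: [571.7, -223.5, 48.5]
eef_rot: [2.068, -2.364, -0.002]
wrist_force: [0.1, 0.5, 1.0]
width: 87.4
grip_force: 0.0
```

jog_arm(series=[[87,[0,0,-0.047],0],[87,[0,0,0],0],[87,[0,0,0],0],[87,[0,0,0],0]])

```text
time_s: 7.6
ee_pos: [573.2, -224.4, 46.4]
eef_rot: [-2.067, 2.364, -0.003]
wrist_force: [-0.6, 0.3, 1.1]
width: 87.1
grip_force: 0.0
```

jog_arm(series=[[40,[0,0,0],0],[40,[0,0,0],0],[40,[0,0,0],0],[40,[0,0,0],0],[40,[0,0,0],0]])

```text
time_s: 8.1
ee_pos: [572.0, -224.5, 44.9]
eef_rot: [-2.068, 2.365, 0.0]
wrist_force: [-1.3, -0.3, 0.1]
width: 52.7
grip_force: 0.0
```

jog_arm(series=[[40,[0.0023,0.0165,0],0],[40,[0.0023,0.0165,0],0],[40,[0.0023,0.0165,0],0],[40,[0,0,0],0]])

```text
time_s: 8.5
ee_pos: [572.9, -218.2, 44.9]
eef_rot: [-2.068, 2.365, 0.0]
wrist_force: [0.4, 1.5, 0.6]
width: 44.9
grip_force: 30.0
```

jog_arm(series=[[40,[0.0023,0.0165,0],0],[40,[0.0023,0.0165,0],0],[40,[0.0023,0.0165,0],0],[40,[0,0,0],0]])

```text
time_s: 8.9
ee_pos: [573.8, -212.3, 44.9]
eef_rot: [-2.068, 2.365, 0.0]
wrist_force: [1.0, 0.5, 0.2]
width: 44.7
grip_force: 30.0
```

Run:
```python
from h import *
c=cam("top");save(c,"t3");a=cv2.resize(c["frame"][150:235,280:405],None,fx=6,fy=6,interpolation=2);cv2.imwrite("pics/t3c.png",a[:,:,::-1])
s=arm.read_state();print(s["ee_pos"],s["wrist_force"])
```

```text
[ 573.79321735 -212.28295471   44.86265379] [-0.17274393  1.05177405  0.12135795]
```

View pics/t3c.png

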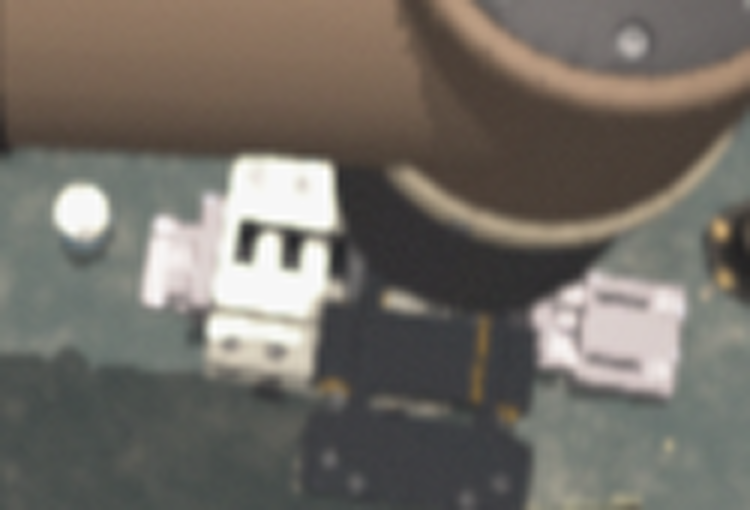

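The gripper hides the 36, and the main switch is visible at about (270,260) px. The wrist force is still near zero, so I'll continue.

jog_arm(series=[[40,[0.0023,0.0165,0],0],[40,[0.0023,0.0165,0],0],[40,[0,0,0],0],[40,[0,0,0],0]])

```text
time_s: 9.35
ee_pos: [574.4, -208.5, 44.9]
eef_rot: [-2.068, 2.365, -0.0]
wrist_force: [0.3, -0.2, -0.6]
width: 44.8
grip_force: 30.0
```

jog_arm(series=[[40,[0.0023,0.0165,0],0],[40,[0,0,0],0],[40,[0,0,0],0]])

```text
time_s: 9.65
ee_pos: [574.6, -206.7, 44.9]
eef_rot: [-2.068, 2.365, -0.0]
wrist_force: [1.4, -0.4, -1.0]
width: 44.8
grip_force: 30.0
```

jog_arm(series=[[40,[0.0023,0.0165,0],0],[40,[0,0,0],0],[40,[0,0,0],0]])

```text
time_s: 9.95
ee_pos: [574.6, -206.3, 45.2]
eef_rot: [2.066, -2.365, 0.002]
wrist_force: [-0.5, -9.9, -1.6]
width: 44.8
grip_force: 30.0
```

jog_arm(series=[[40,[-0.0008,-0.006,0],0],[87,[0,0,0],0],[87,[0,0,0],0],[87,[0,0,0],0],[87,[0,0,0],0]], grip_force=12)

```text
time_s: 10.45
ee_pos: [574.7, -205.2, 44.9]
eef_rot: [2.068, -2.365, -0.0]
wrist_force: [0.1, 0.0, -0.0]
width: 71.5
grip_force: 0.0
```

jog_arm(series=[[87,[0,0,0],0],[87,[0,0,0],0],[87,[0,0,0],0],[87,[0,0,0],0],[87,[0,0,0.1],0]])

```text
time_s: 10.95
ee_pos: [573.4, -205.3, 55.7]
eef_rot: [2.066, -2.364, -0.004]
wrist_force: [-0.6, 0.8, 0.1]
width: 87.1
grip_force: 0.0
```

jog_arm(series=[[87,[0,0,0.2],0],[87,[0,0,0.3],0],[87,[0,0,0.25],0]])

```text
time_s: 11.25
ee_pos: [574.9, -205.6, 149.4]
eef_rot: [-2.068, 2.365, -0.001]
wrist_force: [-0.2, -0.1, 0.2]
width: 87.0
grip_force: 0.0
```

jog_arm(series=[[87,[0.204,0.276,0],0],[87,[0.204,0.276,0],0],[87,[0.204,0.276,0],0],[87,[0.204,0.276,0],0],[87,[0.204,0.276,0],0]])

```text
time_s: 11.75
ee_pos: [698.0, -38.4, 148.2]
eef_rot: [-2.067, 2.365, -0.001]
wrist_force: [1.0, -1.6, -0.3]
width: 86.9
grip_force: 0.0
```

jog_arm(series=[[87,[0,0,0],0],[87,[0,0,0],0],[87,[0,0,0],0],[87,[0,0,0],0]])

```text
time_s: 12.15
ee_pos: [696.6, -40.8, 147.4]
eef_rot: [-2.066, 2.366, -0.0]
wrist_force: [0.9, -0.8, 0.2]
width: 87.3
grip_force: 0.0
```

```bash
cat > sh.py <<'E'
from h import *
c=cam("top");save(c,"tl");g1=c["frame"].astype(np.float32);g0=cv2.imread("pics/top0.png")[:,:,::-1].astype(np.float32)
def shift(n,x0,y0,x1,y1,z):
    k=8
    A=cv2.resize(g0[y0:y1,x0:x1],None,fx=k,fy=k,interpolation=2);m=14
    B=cv2.resize(g1[y0-6:y1+6,x0-m:x1+m],None,fx=k,fy=k,interpolation=2)
    r=cv2.matchTemplate(B,A,cv2.TM_CCOEFF_NORMED);_,v,_,l=cv2.minMaxLoc(r)
    d=(l[0]/k-m,l[1]/k-6);p=((x0+x1)/2,(y0+y1)/2)
    print(n,round(v,3),d,(onz(c,(p[0]+d[0],p[1]+d[1]),z)-onz(c,p,z))[:2].round(1))
shift("main",318,177,342,212,60);shift("36",346,182,366,216,60);shift("stop",303,183,314,202,30);shift("jaw",374,192,392,216,40);shift("18",300,134,315,172,60);shift("45",328,140,351,174,60);shift("27",266,130,285,165,60)
print(arm.read_state()["ee_pos"])
E
python3 sh.py
```

```text
main 0.926 (-0.875, -0.125) [0.3 2. ]
36 0.839 (-8.75, -1.0) [ 2.  20.3]
stop 0.998 (0.0, 0.0) [0. 0.]
jaw 0.999 (0.0, 0.0) [0. 0.]
18 0.999 (0.0, 0.0) [0. 0.]
45 0.998 (0.0, 0.0) [0. 0.]
27 0.292 (7.0, 5.375) [-12.9 -17. ]
[696.66646617 -40.84779732 147.43136157]
```

The 36 is now against the main switch: it moved 20.3 mm and the main switch 2 mm, which leaves about 35 mm free by the jaw. Next I'll grasp the 27.

jog_arm(series=[[87,[0.004,0,-0.3],0],[87,[0,0,-0.3],0],[87,[0,0,-0.2],0],[87,[0,0,-0.05],0],[87,[0,0,0],0]], grip_force=20)

```text
time_s: 12.7
ee_pos: [697.5, -40.6, 44.9]
eef_rot: [2.067, -2.365, 0.0]
wrist_force: [0.0, 0.2, 0.2]
width: 86.9
grip_force: 0.0
```

jog_arm(series=[[87,[0,0,0],0],[87,[0,0,0],0],[40,[0,0,0],0],[40,[0,0,0],0],[40,[0,0,0],0]])

```text
time_s: 13.2
ee_pos: [697.7, -39.7, 45.3]
eef_rot: [-2.067, 2.365, -0.0]
wrist_force: [0.4, -1.1, -0.8]
width: 68.5
grip_force: 0.0
```

jog_arm(series=[[40,[0,0,0],0],[40,[0,0,0],0],[40,[0,0,0],0],[40,[0,0,0],0],[40,[0,0,0],0]])

```text
time_s: 13.7
ee_pos: [697.7, -39.8, 44.9]
eef_rot: [-2.068, 2.365, -0.0]
wrist_force: [0.6, -1.4, -0.0]
width: 44.6
grip_force: 20.0
```

jog_arm(series=[[40,[0,0,0],0],[40,[0,0,0.1],0],[40,[0,0,0.2],0],[40,[0,0,0.2],0],[40,[0,0,0.2],0]])

```text
time_s: 14.2
ee_pos: [697.4, -39.9, 130.4]
eef_rot: [2.068, -2.365, -0.0]
wrist_force: [-0.0, 0.4, -1.2]
width: 44.7
grip_force: 20.0
```

jog_arm(series=[[40,[0,0,0.2],0],[40,[0,0,0],0],[40,[0,0,0],0]])

```text
time_s: 14.5
ee_pos: [697.6, -39.7, 154.0]
eef_rot: [-2.067, 2.364, -0.001]
wrist_force: [-0.2, 0.6, -2.1]
width: 45.1
grip_force: 20.0
```

jog_arm(series=[[40,[-0.178,-0.2815,0],0],[40,[-0.178,-0.2815,0],0],[40,[-0.178,-0.2815,0],0],[40,[-0.178,-0.2815,0],0],[40,[-0.178,-0.2815,0],0]])

```text
time_s: 15.0
ee_pos: [588.9, -209.7, 151.8]
eef_rot: [2.067, -2.364, -0.003]
wrist_force: [1.1, -0.3, -1.3]
width: 44.9
grip_force: 20.0
```

jog_arm(series=[[40,[-0.178,-0.2815,0],0],[40,[0,0,0],0],[40,[0,0,0],0],[40,[0,0,0],0],[40,[0,0,0],0]])

```text
time_s: 15.5
ee_pos: [569.8, -241.7, 152.4]
eef_rot: [2.069, -2.364, -0.001]
wrist_force: [-0.5, 0.2, -1.7]
width: 44.9
grip_force: 20.0
```

Run:
```python
from h import *
for n in("top","side"):
    c=cam(n);save(c,n+"4")
s=arm.read_state();print(s["ee_pos"],s["wrist_force"],s["eef_rot"])
a=cv2.imread("pics/side4.png")[130:250,240:360];cv2.imwrite("pics/s4.png",cv2.resize(a,None,fx=4.5,fy=4.5,interpolation=2))
```

```text
[ 569.83232969 -241.66072994  152.58864503] [ 0.06711883  1.00213102 -1.78533566] [ 2.06899351e+00 -2.36378980e+00 -5.41756485e-04]
```

View pics/s4.png

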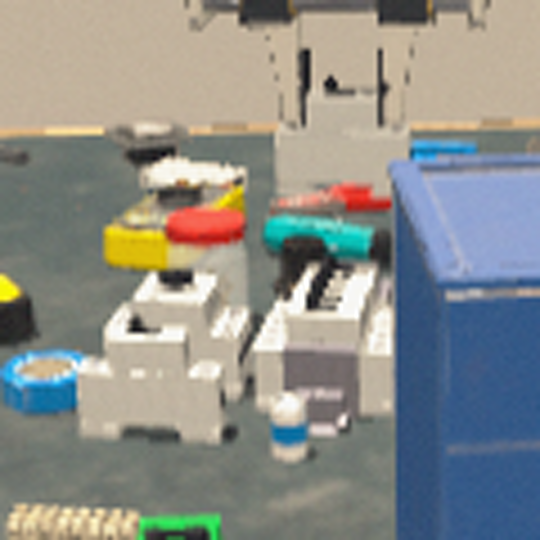

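The side view shows the 27 held level, with shoulders at 275–410 px and its top at about y 130. I'll check that it is centred across the rail.

Run:
```python
from h import *
c=cam("side");P=lambda p:(p[0]/4.5+240-.39,p[1]/4.5+130-.39)
uy=np.array([.136,.991,0]);ux=np.array([.991,-.136,0])
def onplane(p,Y): # along-rail coordinate from origin
    o=np.array([575.4,-199.5,0]);d=ray(c,P(p));k=(Y-(c["C"]-o)@uy)/(d@uy);X=c["C"]+k*d-o;return (X@ux).round(1),X[2].round(1)
print("27",onplane((275,129),-31.5),onplane((410,127),-31.5),"bottom",onplane((275,193),-31.5))
print("main",onplane((254,340),62),onplane((286,341),62),onplane((357,348),62))
print("stop",onplane((286,347),62.5),onplane((357,350),62.5))
```

```text
27 (np.float64(41.8), np.float64(152.5)) (np.float64(-43.2), np.float64(155.2)) bottom (np.float64(43.1), np.float64(110.7))
main (np.float64(42.7), np.float64(47.1)) (np.float64(23.3), np.float64(47.1)) (np.float64(-19.3), np.float64(43.9))
stop (np.float64(23.3), np.float64(43.4)) (np.float64(-19.3), np.float64(42.9))
```

jog_arm(series=[[40,[0.004,0,-0.25],0],[40,[0,0,-0.25],0],[40,[0,0,-0.2],0],[40,[0,0,-0.07],0],[40,[0,0,0],0]])

```text
time_s: 16.15
ee_pos: [569.4, -242.1, 59.4]
eef_rot: [2.067, -2.363, -0.003]
wrist_force: [0.5, 1.1, -1.2]
width: 45.0
grip_force: 20.0
```

jog_arm(series=[[40,[0,0,0],0],[40,[0,0,-0.03],0],[40,[0,0,-0.03],0],[40,[0,0,0],0]])

```text
time_s: 16.55
ee_pos: [569.8, -242.5, 53.4]
eef_rot: [-2.067, 2.365, -0.0]
wrist_force: [-0.8, -0.6, -1.4]
width: 45.1
grip_force: 20.0
```

jog_arm(series=[[40,[0,0,-0.02],0],[40,[0,0,-0.02],0],[40,[0,0,0],0]])

```text
time_s: 16.85
ee_pos: [569.6, -242.5, 48.1]
eef_rot: [2.067, -2.365, -0.001]
wrist_force: [0.4, -0.9, -2.5]
width: 45.1
grip_force: 20.0
```

jog_arm(series=[[40,[0,0,-0.013],0],[40,[0,0,-0.012],0],[40,[0,0,0],0],[40,[0,0,0],0]])

```text
time_s: 17.25
ee_pos: [569.9, -242.5, 45.4]
eef_rot: [2.068, -2.365, -0.0]
wrist_force: [0.2, 0.8, -0.3]
width: 44.8
grip_force: 20.0
```

jog_arm(series=[[40,[0,0,-0.004],0],[40,[0,0,0],0],[40,[0,0,0],0]])

```text
time_s: 17.55
ee_pos: [569.9, -242.5, 45.0]
eef_rot: [-2.068, 2.365, -0.0]
wrist_force: [-0.4, 0.0, -1.4]
width: 44.7
grip_force: 20.0
```

jog_arm(series=[[40,[0.0011,0.0083,0],0],[40,[0.0011,0.0083,0],0],[40,[0.0011,0.0083,0],0],[40,[0,0,0],0],[40,[0,0,0],0]])

```text
time_s: 18.05
ee_pos: [570.3, -239.5, 45.0]
eef_rot: [-2.068, 2.365, -0.0]
wrist_force: [0.0, 0.3, -1.2]
width: 45.1
grip_force: 20.0
```

jog_arm(series=[[40,[0.0011,0.0083,0],0],[40,[0,0,0],0],[40,[0,0,0],0]])

```text
time_s: 18.35
ee_pos: [570.3, -238.6, 45.0]
eef_rot: [2.068, -2.365, -0.0]
wrist_force: [-0.3, -1.1, 0.5]
width: 44.8
grip_force: 20.0
```

jog_arm(series=[[40,[0.0011,0.0083,0],0],[40,[0,0,0],0],[40,[0,0,0],0]])

```text
time_s: 18.65
ee_pos: [570.3, -238.3, 45.1]
eef_rot: [2.067, -2.365, 0.0]
wrist_force: [-2.4, -4.1, -1.6]
width: 45.0
grip_force: 20.0
```

jog_arm(series=[[40,[-0.0011,-0.0083,0],0],[87,[0,0,0],0],[87,[0,0,0],0],[87,[0,0,0],0],[87,[0,0,0],0]])

```text
time_s: 19.15
ee_pos: [570.6, -238.4, 45.1]
eef_rot: [-2.068, 2.365, -0.0]
wrist_force: [-0.3, 0.1, -0.3]
width: 71.2
grip_force: 0.0
```

jog_arm(series=[[87,[0,0,0],0],[87,[0,0,0],0],[87,[0,0,0],0],[87,[0,0,0],0],[87,[0,0,0.1],0]])

```text
time_s: 19.65
ee_pos: [569.2, -238.3, 55.8]
eef_rot: [2.066, -2.364, -0.004]
wrist_force: [0.2, 0.1, 0.2]
width: 87.0
grip_force: 0.0
```

jog_arm(series=[[87,[0,0,0.2],0],[0,[0,0,0.2],0],[0,[-0.025,-0.18,0],0],[0,[-0.025,-0.18,0],0],[0,[-0.025,-0.17,0],0]])

```text
time_s: 20.15
ee_pos: [561.7, -302.8, 106.5]
eef_rot: [-2.068, 2.364, -0.002]
wrist_force: [-0.4, 0.3, -0.6]
width: 60.7
grip_force: 0.0
```

jog_arm(series=[[0,[0,0,0],0],[0,[0,0,0],0],[0,[0,0,0],0],[0,[0,0,0],0],[0,[0,0,0],0]])

```text
time_s: 20.65
ee_pos: [561.6, -301.5, 105.1]
eef_rot: [-2.069, 2.364, -0.0]
wrist_force: [-0.3, 0.2, -0.7]
width: 20.2
grip_force: 0.0
```

jog_arm(series=[[0,[0,0,0],0],[0,[0,0,0],0],[0,[0,0,0],0],[0,[0,0,0],0]])

```text
time_s: 21.05
ee_pos: [561.4, -302.1, 104.9]
eef_rot: [2.068, -2.365, -0.0]
wrist_force: [0.3, -0.3, 0.3]
width: 0.5
grip_force: 0.0
```

```bash
python3 sh.py
python3 - <<'E'
from h import *
s=cam("side");save(s,"side5");print(arm.read_state()["ee_pos"])
a=cv2.imread("pics/tl.png")[150:235,280:405];cv2.imwrite("pics/t5.png",cv2.resize(a,None,fx=6,fy=6,interpolation=2))
E
```

```text
main 0.716 (14.0, 2.625) [ -5.6 -32.5]
36 0.64 (-8.875, -1.0) [ 2.  20.6]
stop 0.52 (14.0, 4.625) [-10.7 -33.7]
jaw 0.489 (12.875, 6.0) [-13.8 -30.2]
18 0.35 (2.125, -6.0) [14.9 -4.7]
45 0.353 (8.25, 1.5) [ -3.3 -19.5]
27 0.155 (-14.0, -6.0) [14.2 33.7]
[ 561.40618682 -302.12144017  104.99433369]
[ 561.41239292 -302.13864261  104.97408856]
```

View pics/t5.png

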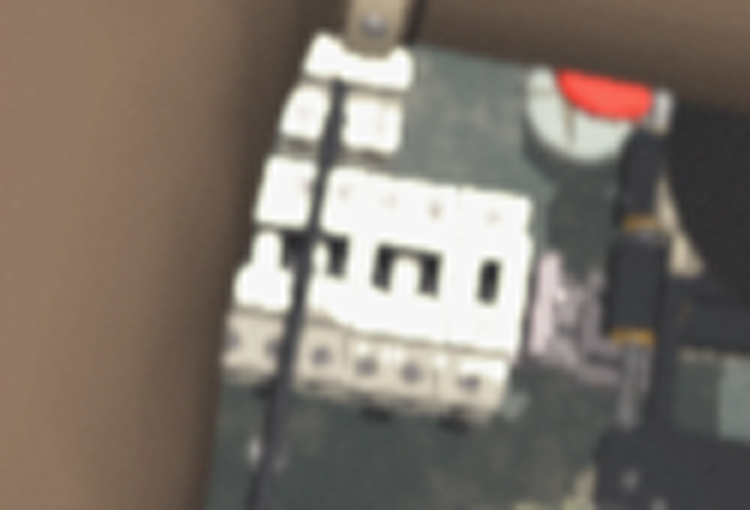

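The three devices stand tight together on the rail (240–530 px), with the jaw just to the right at about 545 px. Now I'll lower the closed fingers behind the jaw and push.

jog_arm(series=[[0,[0,0,-0.2],0],[0,[0,0,-0.2],0],[0,[0,0,-0.15],0],[0,[0,0,-0.07],0],[0,[0,0,0],0]])

```text
time_s: 21.65
ee_pos: [560.7, -302.0, 29.4]
eef_rot: [2.067, -2.364, -0.003]
wrist_force: [-0.3, -0.4, -1.0]
width: 0.8
grip_force: 0.0
```

jog_arm(series=[[0,[0.0085,0.062,0],0],[0,[0.0085,0.062,0],0],[0,[0.0085,0.062,0],0],[0,[0,0,0],0],[0,[0,0,0],0]])

```text
time_s: 22.15
ee_pos: [564.9, -279.4, 31.1]
eef_rot: [-2.069, 2.364, -0.001]
wrist_force: [0.0, -0.7, 0.7]
width: 0.4
grip_force: 0.0
```

jog_arm(series=[[0,[0.0023,0.0165,0],0],[0,[0.0023,0.0165,0],0],[0,[0,0,0],0],[0,[0,0,0],0]])

```text
time_s: 22.55
ee_pos: [565.0, -276.0, 30.6]
eef_rot: [2.068, -2.365, 0.0]
wrist_force: [0.0, -0.6, 0.3]
width: 0.1
grip_force: 0.3
```

Contact is expected at about y −277, ending at about −269. I'll go on in 2 mm steps.

jog_arm(series=[[0,[0.0023,0.0165,0],0],[0,[0,0,0],0],[0,[0,0,0],0]])

```text
time_s: 22.85
ee_pos: [565.3, -274.0, 30.6]
eef_rot: [2.068, -2.365, 0.0]
wrist_force: [-0.9, -2.5, -0.1]
width: 0.5
grip_force: 1.4
```

jog_arm(series=[[0,[0.0023,0.0165,0],0],[0,[0,0,0],0],[0,[0,0,0],0]])

```text
time_s: 23.15
ee_pos: [565.6, -271.8, 30.6]
eef_rot: [-2.068, 2.365, -0.0]
wrist_force: [0.5, -2.2, 0.8]
width: 0.1
grip_force: 1.2
```

jog_arm(series=[[0,[0.0023,0.0165,0],0],[0,[0,0,0],0],[0,[0,0,0],0]])

```text
time_s: 23.45
ee_pos: [565.9, -269.9, 30.6]
eef_rot: [-2.068, 2.365, -0.0]
wrist_force: [-0.1, -3.1, -0.1]
width: 0.4
grip_force: 1.9
```

jog_arm(series=[[0,[0.0011,0.0083,0],0],[0,[0,0,0],0],[0,[0,0,0],0]])

```text
time_s: 23.75
ee_pos: [565.9, -269.8, 30.6]
eef_rot: [2.067, -2.365, 0.001]
wrist_force: [0.2, -9.2, -0.4]
width: 0.6
grip_force: 4.4
```

Firm contact at −269.8, close to what I predicted. I'll push a little more, then retreat.

jog_arm(series=[[0,[0.0011,0.0083,0],0],[0,[0,0,0],0],[0,[0,0,0],0],[0,[0,0,0],0]])

```text
time_s: 24.15
ee_pos: [565.9, -269.7, 30.7]
eef_rot: [2.066, -2.365, 0.002]
wrist_force: [-0.4, -12.9, -1.6]
width: 0.2
grip_force: 6.9
```

jog_arm(series=[[0,[0.0011,0.0083,0],0],[0,[0,0,0],0],[0,[0,0,0],0],[0,[0,0,0],0]])

```text
time_s: 24.55
ee_pos: [566.0, -269.6, 30.7]
eef_rot: [2.066, -2.364, 0.003]
wrist_force: [0.2, -19.5, -2.7]
width: 0.2
grip_force: 9.4
```

jog_arm(series=[[0,[-0.01,-0.07,0],0],[0,[-0.02,-0.14,0],0],[0,[0,0,0.2],0],[0,[0,0,0.3],0],[0,[0,0,0.4],0]])

```text
time_s: 25.05
ee_pos: [561.0, -292.0, 137.5]
eef_rot: [2.066, -2.364, -0.007]
wrist_force: [1.8, -0.6, 0.6]
width: 0.5
grip_force: 0.0
```

jog_arm(series=[[0,[-0.05,-0.4,0.2],0],[0,[-0.1,-0.4,0],0],[0,[-0.1,-0.4,0],0],[0,[-0.1,-0.4,0],0],[0,[0,0,0],0]])

```text
time_s: 25.55
ee_pos: [518.4, -485.7, 159.8]
eef_rot: [2.062, -2.37, -0.001]
wrist_force: [-0.6, 0.2, -0.2]
width: 0.9
grip_force: 0.0
```

```bash
python3 sh.py
python3 - <<'E'
from h import *
a=cv2.imread("pics/tl.png")[120:225,265:405];cv2.imwrite("pics/t6.png",cv2.resize(a,None,fx=5.7,fy=5.7,interpolation=2))
E
```

```text
main 0.93 (-0.875, -0.125) [0.3 2. ]
36 0.71 (-8.875, -1.0) [ 2.  20.6]
stop 0.999 (0.0, 0.0) [0. 0.]
jaw 0.273 (12.25, -3.75) [  9.5 -29.3]
18 1.0 (0.0, 0.0) [0. 0.]
45 0.998 (0.0, 0.0) [0. 0.]
27 0.247 (10.25, 6.0) [-14.3 -24.7]
[ 519.16127271 -483.49602708  159.73256713]
```

View pics/t6.png

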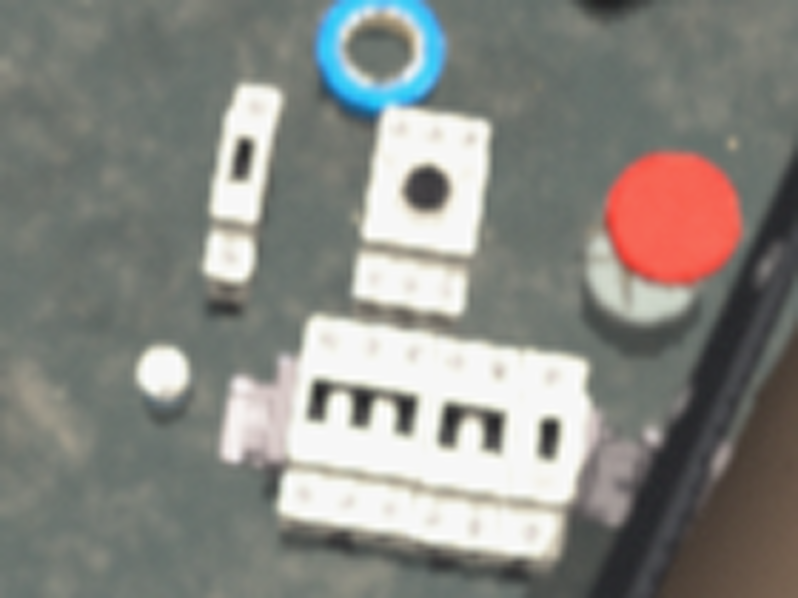

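The row stands tight between stop and jaw (290–590 px), and the spares and bystanders are where they were. I'm handing it in.

```bash
python3 -c "
from bench import arm
print(arm.job_done())"
```

```text
the job is handed in; nothing more can be done
None
```

The 27 mm spare is on the rail with the main switch and the 36, the jaw is pushed up with no visible gaps, the other two spares have not moved, and the job is handed in; no verdict came back.

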